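# Shut the perfusion lines in order

## Task

Shut three of the four perfusion lines by pressing down their coloured valve caps with the fingertips, in this order: first yellow, then blue, then red, each lightly and fully down until it stops on its collar. Leave the green cap up, do not grasp, lift or shove the valves, and leave the bottle, dish and timer where they are.

Things in the scene. Friction and masses are not known exactly. Their poses are not given: they have to be found in the camera images.
- yellow_valve: loose valve block (0.45 kg, so it can be shoved) of the yellow line: aluminium block 46 x 50 mm (50 x 54 mm over its rubber foot), its top face 40 mm above the table, with a dark collar (26 mm across, top at 46 mm) round a steel stem with a thin steel flange (24 mm across), a black rubber cushion and the coloured cap on top; thin hose tails stick out to 41 mm from the centre along its own +y and -y at a height of 22 mm. Origin: centre of the underside, on the table; z up
- yellow_plunger (a joint): how far the yellow cap's stem is pushed down, in m: 0 = fully raised (open), 0.012 = fully down (shut, cap flange on its collar). No spring: about 3 N of friction, it moves only while pushed and stays where it is left; the stop at the bottom is firm, but the cap sits on a springy cushion (see the cap). It starts 0 to 2 mm down
- yellow_cap (a point): centre of the top face of the round yellow push cap (28 mm across, 10 mm thick, on the block's vertical axis); untouched, it is 77 mm above the table with the stem fully raised and 65 mm with it fully down. The cap is cushioned: besides moving with the stem it sinks 1 mm for every 2 N on it (at most 6 mm, 12 N; then firm), so it sinks about 1.5 mm before the stem starts to move, and springs back by that much when let go
- blue_valve: loose valve block (0.45 kg, so it can be shoved) of the blue line: aluminium block 46 x 50 mm (50 x 54 mm over its rubber foot), its top face 40 mm above the table, with a dark collar (26 mm across, top at 46 mm) round a steel stem with a thin steel flange (24 mm across), a black rubber cushion and the coloured cap on top; thin hose tails stick out to 41 mm from the centre along its own +y and -y at a height of 22 mm. Origin: centre of the underside, on the table; z up
- blue_plunger (a joint): how far the blue cap's stem is pushed down, in m: 0 = fully raised (open), 0.012 = fully down (shut, cap flange on its collar). No spring: about 3 N of friction, it moves only while pushed and stays where it is left; the stop at the bottom is firm, but the cap sits on a springy cushion (see the cap). It starts 0 to 2 mm down
- blue_cap (a point): centre of the top face of the round blue push cap (28 mm across, 10 mm thick, on the block's vertical axis); untouched, it is 77 mm above the table with the stem fully raised and 65 mm with it fully down. The cap is cushioned: besides moving with the stem it sinks 1 mm for every 2 N on it (at most 6 mm, 12 N; then firm), so it sinks about 1.5 mm before the stem starts to move, and springs back by that much when let go
- red_valve: loose valve block (0.45 kg, so it can be shoved) of the red line: aluminium block 46 x 50 mm (50 x 54 mm over its rubber foot), its top face 40 mm above the table, with a dark collar (26 mm across, top at 46 mm) round a steel stem with a thin steel flange (24 mm across), a black rubber cushion and the coloured cap on top; thin hose tails stick out to 41 mm from the centre along its own +y and -y at a height of 22 mm. Origin: centre of the underside, on the table; z up
- red_plunger (a joint): how far the red cap's stem is pushed down, in m: 0 = fully raised (open), 0.012 = fully down (shut, cap flange on its collar). No spring: about 3 N of friction, it moves only while pushed and stays where it is left; the stop at the bottom is firm, but the cap sits on a springy cushion (see the cap). It starts 0 to 2 mm down
- red_cap (a point): centre of the top face of the round red push cap (28 mm across, 10 mm thick, on the block's vertical axis); untouched, it is 77 mm above the table with the stem fully raised and 65 mm with it fully down. The cap is cushioned: besides moving with the stem it sinks 1 mm for every 2 N on it (at most 6 mm, 12 N; then firm), so it sinks about 1.5 mm before the stem starts to move, and springs back by that much when let go
- green_valve: loose valve block (0.45 kg, so it can be shoved) of the green line: aluminium block 46 x 50 mm (50 x 54 mm over its rubber foot), its top face 40 mm above the table, with a dark collar (26 mm across, top at 46 mm) round a steel stem with a thin steel flange (24 mm across), a black rubber cushion and the coloured cap on top; thin hose tails stick out to 41 mm from the centre along its own +y and -y at a height of 22 mm. Origin: centre of the underside, on the table; z up
- green_plunger (a joint): how far the green cap's stem is pushed down, in m: 0 = fully raised (open), 0.012 = fully down (shut, cap flange on its collar). No spring: about 3 N of friction, it moves only while pushed and stays where it is left; the stop at the bottom is firm, but the cap sits on a springy cushion (see the cap). It starts 0 to 2 mm down
- green_cap (a point): centre of the top face of the round green push cap (28 mm across, 10 mm thick, on the block's vertical axis); untouched, it is 77 mm above the table with the stem fully raised and 65 mm with it fully down. The cap is cushioned: besides moving with the stem it sinks 1 mm for every 2 N on it (at most 6 mm, 12 N; then firm), so it sinks about 1.5 mm before the stem starts to move, and springs back by that much when let go
- bottle: loose closed reagent bottle, white with blue screw cap, 47 mm across, 88 mm tall; bystander. Origin: centre of the underside
- dish: loose round petri dish with lid, 60 mm across, 16 mm high; bystander. Origin: centre of the underside
- timer: loose small white laboratory timer, 58 x 58 x 19 mm; bystander. Origin: centre of the underside
- flask (a point): centre of the mouth of a big conical glass flask, fixed and solid, that always stands here to the right of the valves; an obstacle to go round or over: 318 mm tall, upright, 196 mm across near the table, 170 mm across at a height of 130 mm, tapering to 70 mm across at the top

How it is judged (in metres and radians):
On the way, in this order (a step that is already met when the one before it is completed fails the run):
1. yellow is pressed down while blue and red are still up (value of joint yellow_plunger above 0.009 m and value of joint each of blue_plunger, red_plunger below 0.005 m), for 0.1 s.
2. then blue is pressed down while red is still up (value of joint each of yellow_plunger, blue_plunger above 0.009 m and value of joint red_plunger below 0.005 m), for 0.1 s.
3. then red is pressed down (value of joint each of yellow_plunger, blue_plunger, red_plunger above 0.009 m), for 0.1 s.
At the end, for the whole second after the job is handed in: the stems of the yellow, blue and red caps are down (at least 9 of 12 mm), the green cap is up (less than 5 mm down), all four valves stand upright and at rest on the table within 20 mm of where they stood, bottle, dish and timer within 15 mm (all of step 3 and value of joint green_plunger below 0.005 m and height (world z) of each of yellow_valve, blue_valve, red_valve, green_valve below 0.005 m and angle between each of yellow_valve, blue_valve, red_valve, green_valve's own z axis and vertical below 0.1 rad and linear speed of each of yellow_valve, blue_valve, red_valve, green_valve below 0.02 m/s and distance of each of yellow_valve, blue_valve, red_valve, green_valve from where it was at the start of the episode below 0.02 m and distance of each of bottle, dish, timer from where it was at the start of the episode below 0.015 m); the robot touches nothing.
It fails at once if a valve is pushed hard (over 20 N) (contact force between any of the fingers, the arm and yellow_valve above 20 N or contact force between any of the fingers, the arm and blue_valve above 20 N or contact force between any of the fingers, the arm and red_valve above 20 N or contact force between any of the fingers, the arm and green_valve above 20 N).
It fails at once if a valve is lifted (8 mm), tipped (0.2 rad) or shoved more than 20 mm (height (world z) of any of yellow_valve, blue_valve, red_valve, green_valve above 0.008 m or angle between any of yellow_valve, blue_valve, red_valve, green_valve's own z axis and vertical above 0.2 rad or distance of any of yellow_valve, blue_valve, red_valve, green_valve from where it was at the start of the episode above 0.02 m).
It fails at once if the green cap is pushed down (beyond 5 mm) (not (value of joint green_plunger below 0.005 m)).
It fails at once if bottle, dish or timer is disturbed (moved more than 15 mm) (distance of any of bottle, dish, timer from where it was at the start of the episode above 0.015 m).
It also fails if it takes over 46 s, if anything falls off the work surface, if the arm or the gripper's body presses on something with over 40 N, if the wrist force passes 120 N, or if a joint passes its speed limit or range.

## Robot

A 6-joint arm with a two-finger parallel gripper is mounted at the origin on the work surface; the furniture and walls round the work are solid. World frame = base frame: x ahead of the robot, y to its left, z up, the work surface at z = 0. Lengths are in mm, angles in rad, forces in N, time in s.
With the tool pointing down it reaches from about 275 to 1000 mm from the base axis. Payload 8.4 kg.
Tool frame: the origin (TCP) lies midway between the tips of the shut fingers; the grasp point (between the pads) lies 19 mm behind it; z points along the fingers, y is the line along which they close (so a half turn about z gives the same grasp; the last joint's range is limited). The gripper opens to 85 mm and grips with 20 to 120 N. Pads are 22 mm wide; open, the fingers measure 114 mm over their backs; the gripper's body (76 mm by 85 mm) begins 54 mm behind the grasp point. The pads swing forward as they close: fully open they stand 13 mm farther back than shut.
Start: joints at [1.139, 0.353, 1.633, -0, 1.155, -0.002], TCP at [260.43, 568.159, 231.281] pointing down, gripper open.
Joint ranges: [-2.63, 2.63], [-0.92, 2.1], [0.06, 2.66], [-1.3, 4.44], [0, 2.69], [-3.02, 3.02]. Speed limits (rad/s): [2.22, 2.22, 2.79, 3.14, 3.14, 3.14].

## Interface

Orientations are given as [roll, pitch, yaw] about the fixed x, y, z axes, in that order (R = Rz(yaw) Ry(pitch) Rx(roll)).
In Python, from rig import telemetry, optics, r gives the robot as it stands.
- The arm moves only by the tool play_rows, never from a script. Its arguments are lists of equal length, an entry for each row: "dp": the shift along the tool's x, y, z in units of 40 mm (1.0 is 40 mm), a list of three; "rot": the turn, a rotation vector about the tool's x, y, z in units of 6 degrees (1.0 is 6 degrees), a list of three. In form: {"dp": [[tx, ty, tz], ...], "rot": [[ax, ay, az], ...]}. A call has 1 to 5 rows; each row is the pose to reach, as a shift and turn from the pose commanded when the call began, along the tool's axes at that moment; what a row does not reach only later rows make up. A row lasts 1/12 s, in which the tool goes at most 41.7 mm and 7.16 degrees, less where a joint would pass 70% of its speed; a pose out of reach is approached as far as the arm can. A call with a gripper value outside its range is refused whole. "fingers" is the opening, from 0 (shut) to 1 (fully open), set as the call begins (left out, the last holds). The fingers move at their own pace and stop on an object; "grip_force" is the grip in N (left out, the last holds). Time passes only in rows, so rows that repeat a pose let the fingers close. It gives the time, the measured TCP pose, the force, the opening and the grip force at its end, in the units of the state.
- telemetry.sense(): the state, without advancing time (a new reading comes with each control period).
- optics.grab_frame(name): name is "side" or "top"; returns a dict with "color" (420x560x3 uint8, red, green, blue), "mtx" (3x3 intrinsics, pixels), "R" (3x3) and "t" (3): a world point X has camera coordinates R X + t. Camera axes: x right, y down, z forward; pixel columns grow to the right and rows downward; lengths in mm; the calibration is good to about 2 mm. A picture is of the moment at which its call begins. There is no depth.
- r.sign_off(): hands the job in; it is judged then, once.
The state is a dict: "clock": time; "qpos": joint angles; "qvel": joint speeds; "joint_efforts": joint torques, N m; "eef_pos": TCP position; "tcp_rot": TCP orientation; "contact_force": force on the tool from outside, world axes, zero at the start; "wrist_torque": the same for the moment, N m; "opening": opening from 0.0 (shut) to 1.0 (fully open); "grasp_force": force on a finger pad.
Only numpy, scipy, OpenCV 4.12 (cv2) and the standard library are available. Lean on these libraries where they do the work, as an engineer would, in place of code of your own. Each camera call takes 0.05 s, during which the arm holds its last target. There are 200 camera calls.

## Working session

There is one attempt and no reset: what is moved stays moved. The work goes in short steps, Python scripts to look and compute and a tool call to move; the robot and the scene stay as the last step left them, time stands still between calls to the robot, and variables do not carry over. Pictures are saved under pics/ and viewed, at most 10 in all, crops included, and the job is handed in when it is done.

Besides the shell and the picture viewer there is one more tool, called after ">>>" as name(argument=value, ...), one argument or row to a line, values as JSON. play_rows: Moves the arm, as the interface text tells. Its arguments: {"type":"object","properties":{"dp":{"type":"array"},"rot":{"type":"array"},"fingers":{"type":"number"},"grip_force":{"type":"number"}},"required":["dp","rot"]}

```bash
mkdir -p pics
python3 - <<'E'
from rig import telemetry, optics, r
import cv2,numpy as np,pickle
s=telemetry.sense();print(s)
for n in("side","top"):
    f=optics.grab_frame(n);pickle.dump(f,open(n+'.pkl','wb'))
    print(n,f['mtx'].tolist(),f['R'].tolist(),f['t'].tolist())
    cv2.imwrite(f'pics/{n}0.png',f['color'][:,:,::-1])
E
```

```text
{'clock': 0.0, 'qpos': array([ 1.13861964e+00,  3.53667186e-01,  1.63412606e+00,  1.73868836e-05,
        1.15519590e+00, -2.40436848e-03]), 'qvel': array([ 0.00103553,  0.00063006,  0.00120698,  0.00013926,  0.00064387,
       -0.00027192]), 'joint_efforts': array([ 6.37152662e-04, -6.05251265e+01, -3.42071307e+01, -5.09823531e-05,
        9.66080348e-03, -3.88667206e-05]), 'eef_pos': array([260.21507906, 567.73618963, 230.55324369]), 'tcp_rot': array([-3.14019620e+00, -1.92546208e-05,  2.71181329e+00]), 'contact_force': array([ 0.15614493, -0.28457891,  0.04413225]), 'wrist_torque': array([-0.0193909 , -0.00759491, -0.03372728]), 'grasp_force': 0.0, 'opening': 0.9997605314610656}
side [[393.9768886030032, 0.0, 282.3646994503641], [0.0, 393.9768886030032, 207.34089167665886], [0.0, 0.0, 1.0]] [[0.7406321223388869, -0.67152416511749, 0.022789362058941207], [-0.34188036870333294, -0.4058287026143594, -0.8475971198804408], [0.5784305255214912, 0.6199664182821544, -0.5301507024868753]] [-334.4071366409983, 422.36163657186194, 565.3746934066941]
top [[536.0730945649469, 0.0, 275.37008594994364], [0.0, 536.0730945649469, 198.66352485250061], [0.0, 0.0, 1.0]] [[-0.0006621159857349925, -0.9999956779062146, 0.0028645717501293144], [-0.9791832274087554, 6.68871652383751e-05, -0.20297833058600223], [0.20297726169153701, -0.002939335808874363, -0.9791790395740749]] [120.33413740577272, 586.0731046594503, 1454.8124849740814]
```

View pics/side0.png

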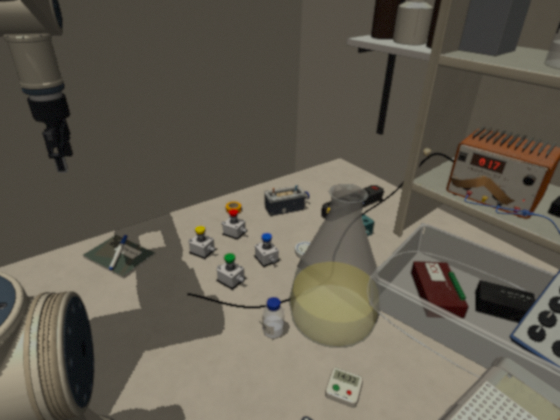

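View pics/top0.png

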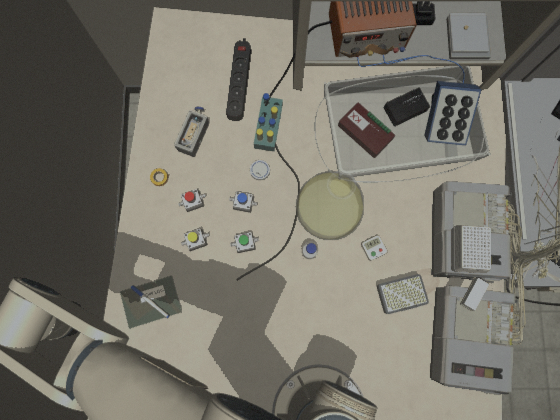

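The side view shows yellow at (201,231), red (234,213), blue (266,239) and green (230,259). The top view shows red at (190,198), blue (242,199), yellow (194,238) and green (244,240). The flask is at about (330,205) in the top view, to the right of the valves. Next I'll get the cap centroids and triangulate them.

```bash
cat > h.py <<'E'
import cv2,numpy as np,pickle
seed={'side':dict(yellow=(201,231),red=(234,213),blue=(266,239),green=(230,259)),
'top':dict(red=(190,198),blue=(242,199),yellow=(194,238),green=(244,240))}
hue=dict(yellow=[(22,35)],red=[(0,6),(174,180)],blue=[(105,130)],green=[(50,85)])
def cent(f,n,c,w=11):
    x,y=seed[n][c];h=cv2.cvtColor(f['color'],cv2.COLOR_RGB2HSV)[y-w:y+w+1,x-w:x+w+1].astype(int)
    m=sum(((h[...,0]>=a)&(h[...,0]<=b)) for a,b in hue[c]).astype(bool)&(h[...,1]>130)&(h[...,2]>60)
    k,l,st,ce=cv2.connectedComponentsWithStats(m.astype(np.uint8));i=1+np.argmax(st[1:,4])
    return ce[i]+[x-w,y-w],st[i]
def ray(f,p):
    d=f['R'].T@np.linalg.inv(f['mtx'])@[*p,1];return -f['R'].T@f['t'],d
def atz(f,p,z):
    o,d=ray(f,p);return o+d*(z-o[2])/d[2]
def tri(fs,ps):
    P=[f['mtx']@np.c_[f['R'],f['t']] for f in fs]
    X=cv2.triangulatePoints(P[0],P[1],*[np.array(p,float).reshape(2,1) for p in ps]);return (X[:3]/X[3]).ravel()
E
python3 - <<'E'
from h import *
F={n:pickle.load(open(n+'.pkl','rb')) for n in('side','top')}
for c in hue:
    (a,sa),(b,sb)=cent(F['side'],'side',c),cent(F['top'],'top',c)
    print(c,a.round(1),sa,b.round(1),sb,tri([F['side'],F['top']],[a,b]).round(1),atz(F['top'],b,75).round(1),atz(F['side'],a,72).round(1))
t=cv2.resize(F['top']['color'][180:260,170:270,::-1],None,fx=8,fy=7.5,interpolation=cv2.INTER_CUBIC)
cv2.imwrite('pics/c1.png',t[:600])
E
```

```text
yellow [199.6 229.7] [ 5  6 10  9 74] [192.  236.6] [ 5  6  9  9 60] [477.  350.6  69.7] [476.2 349.8  75. ] [475.7 347.5  72. ]
red [233.1 212.8] [ 6  8  9  7 52] [189.  196.1] [ 6  5  9  9 68] [592.3 362.8  67.5] [590.5 361.8  75. ] [588.9 356.9  72. ]
blue [266.2 237.1] [ 7  6  9  8 57] [241.5 197.5] [ 7  6  8  8 52] [588.  215.1  68.7] [586.3 214.9  75. ] [585.7 211.4  72. ]Traceback (most recent call last):
  File "<stdin>", line 4, in <module>
  File "h.py", line 8, in cent
    k,l,st,ce=cv2.connectedComponentsWithStats(m.astype(np.uint8));i=1+np.argmax(st[1:,4])
                                                                       ~~~~~~~~~^^^^^^^^^^
    return _wrapfunc(a, 'argmax', axis=axis, out=out, **kwds)
    return bound(*args, **kwds)
ValueError: attempt to get argmax of an empty sequence
```

```bash
cat > go.py <<'E'
import sys,numpy as np
from rig import telemetry
from scipy.spatial.transform import Rotation as Ro
s=telemetry.sense();R=Ro.from_euler('xyz',s['tcp_rot']).as_matrix()
d=np.array(list(map(float,sys.argv[1:4])))-s['eef_pos']
print(s['eef_pos'].round(1),s['tcp_rot'].round(4),'F',s['contact_force'].round(2),'t',s['clock'],'dp',(R.T@d/40).round(3))
E
python3 go.py 476.5 350 110
python3 - <<'E'
from h import *
F={n:pickle.load(open(n+'.pkl','rb')) for n in('side','top')}
t=cv2.resize(F['top']['color'][180:255,170:270,::-1],None,fx=8,fy=8,interpolation=cv2.INTER_CUBIC)
cv2.imwrite('pics/c1.png',t)
E
```

```text
[260.2 567.8 230.6] [-3.1403 -0.      2.7118] F [-0.11  0.18  0.52] t 0.1 dp [-7.183 -2.692  3.019]
```

View pics/c1.png

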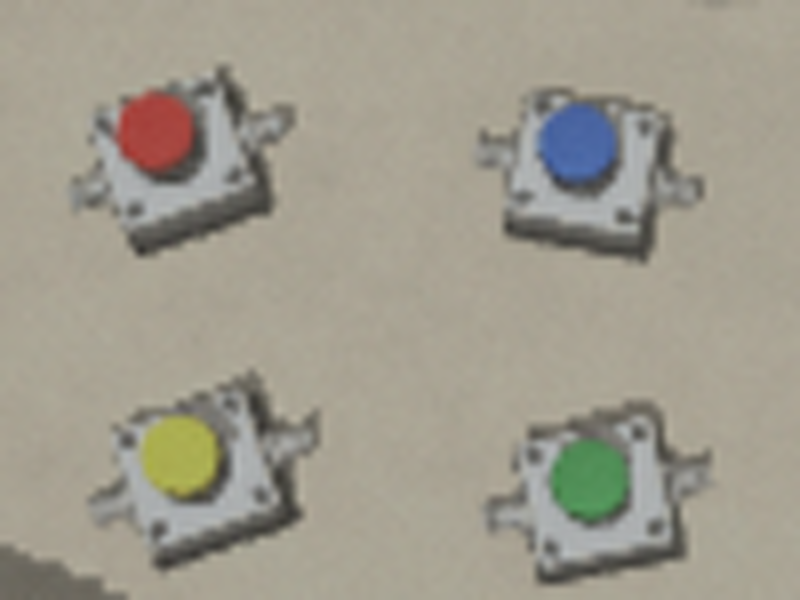

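The enlarged crop puts the cap centres at yellow (192,236.5), red (189,196) and blue (241.6,197.4) in full-image pixels. These match the computed centroids, and all heights come out plausible.

>>> play_rows(
  dp=[
    [-0.9, -0.34, 0.3],
    [-1.8, -0.67, 0.7],
    [-2.7, -1.0, 1.1],
    [-3.6, -1.35, 1.5],
    [-4.5, -1.7, 1.9],
  ],
  rot=[
    [0, 0, 0],
    [0, 0, 0],
    [0, 0, 0],
    [0, 0, 0],
    [0, 0, 0],
  ],
  fingers=0,
)

```text
clock: 0.52
eef_pos: [396.3, 430.1, 154.5]
tcp_rot: [-3.141, -0.0, 2.712]
contact_force: [0.2, 0.5, 0.1]
opening: 0.298
grasp_force: 0.0
```

```bash
python3 go.py 476 350 105
```

```text
[396.3 430.1 154.5] [-3.1414 -0.      2.7123] F [0.17 0.49 0.06] t 0.5167 dp [-2.646 -0.99   1.239]
```

>>> play_rows(
  dp=[
    [-0.7, -0.26, 0.3],
    [-1.4, -0.52, 0.6],
    [-2.1, -0.8, 0.9],
    [-2.65, -1.0, 1.2],
    [-2.65, -1.0, 1.2],
  ],
  rot=[
    [0, 0, 0],
    [0, 0, 0],
    [0, 0, 0],
    [0, 0, 0],
    [0, 0, 0],
  ],
)

```text
clock: 0.93
eef_pos: [476.6, 347.3, 104.9]
tcp_rot: [-3.138, -0.001, 2.709]
contact_force: [0.1, 0.2, 0.4]
opening: 0.0
grasp_force: 0.0
```

>>> play_rows(
  dp=[
    [0, 0, 0.0],
    [0, 0, 0],
    [0, 0, 0],
  ],
  rot=[
    [0, 0, 0],
    [0, 0, 0],
    [0, 0, 0],
  ],
)

```text
clock: 1.18
eef_pos: [474.8, 351.9, 107.8]
tcp_rot: [3.141, 0.0, 2.713]
contact_force: [0.2, 0.8, -1.1]
opening: 0.005
grasp_force: 0.0
```

```bash
python3 go.py 476 350 80;python3 - <<'E'
from rig import optics
import cv2,numpy as np
ims=[]
for n,(x,y) in dict(side=(201,215),top=(194,238)).items():
    f=optics.grab_frame(n);ims.append(cv2.resize(f['color'][y-40:y+40,x-40:x+40,::-1],(400,400),interpolation=cv2.INTER_CUBIC))
cv2.imwrite('pics/a1.png',np.hstack(ims))
E
```

```text
[474.8 351.9 107.8] [3.141  0.     2.7125] F [ 0.2   0.78 -1.11] t 1.1833 dp [-0.047 -0.031  0.696]
```

View pics/a1.png

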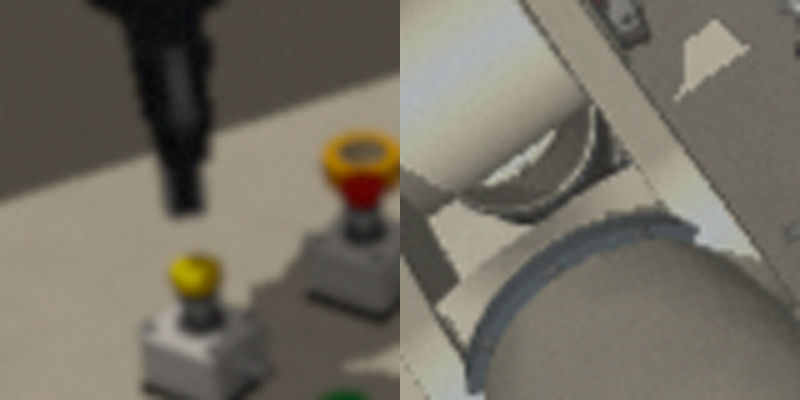

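The side crop shows the shut fingertips at (185,213), directly above the yellow cap at (193,277). The top view is blocked by the arm.

>>> play_rows(
  dp=[
    [0, 0, 0.2],
    [0, 0, 0.4],
    [0, 0, 0.6],
    [0, 0, 0.6],
    [0, 0, 0.6],
  ],
  rot=[
    [0, 0, 0],
    [0, 0, 0],
    [0, 0, 0],
    [0, 0, 0],
    [0, 0, 0],
  ],
)

```text
clock: 1.7
eef_pos: [474.6, 350.7, 82.4]
tcp_rot: [-3.14, -0.001, 2.712]
contact_force: [0.9, 0.5, 0.9]
opening: 0.001
grasp_force: 0.0
```

>>> play_rows(
  dp=[
    [0, 0, 0.04],
    [0, 0, 0.08],
    [0, 0, 0.12],
    [0, 0, 0.16],
    [0, 0, 0.2],
  ],
  rot=[
    [0, 0, 0],
    [0, 0, 0],
    [0, 0, 0],
    [0, 0, 0],
    [0, 0, 0],
  ],
)

```text
clock: 2.12
eef_pos: [475.3, 351.0, 75.4]
tcp_rot: [3.141, 0.0, 2.712]
contact_force: [-0.1, 0.1, 1.5]
opening: 0.001
grasp_force: 0.7
```

>>> play_rows(
  dp=[
    [0, 0, 0.04],
    [0, 0, 0.08],
    [0, 0, 0.12],
    [0, 0, 0.16],
    [0, 0, 0.2],
  ],
  rot=[
    [0, 0, 0],
    [0, 0, 0],
    [0, 0, 0],
    [0, 0, 0],
    [0, 0, 0],
  ],
)

```text
clock: 2.53
eef_pos: [475.3, 351.1, 67.4]
tcp_rot: [3.141, 0.0, 2.712]
contact_force: [-0.5, -0.9, 2.0]
opening: -0.001
grasp_force: 1.3
```

>>> play_rows(
  dp=[
    [0, 0, 0.03],
    [0, 0, 0.06],
    [0, 0, 0.09],
    [0, 0, 0.09],
  ],
  rot=[
    [0, 0, 0],
    [0, 0, 0],
    [0, 0, 0],
    [0, 0, 0],
  ],
)

```text
clock: 2.87
eef_pos: [475.3, 351.1, 63.6]
tcp_rot: [3.141, 0.0, 2.712]
contact_force: [0.5, -0.7, 1.8]
opening: -0.002
grasp_force: 1.4
```

>>> play_rows(
  dp=[
    [0, 0, 0.02],
    [0, 0, 0.04],
    [0, 0, 0.04],
  ],
  rot=[
    [0, 0, 0],
    [0, 0, 0],
    [0, 0, 0],
  ],
)

```text
clock: 3.12
eef_pos: [475.4, 351.1, 62.3]
tcp_rot: [3.141, 0.0, 2.712]
contact_force: [-0.6, -0.2, 5.4]
opening: 0.003
grasp_force: 2.7
```

>>> play_rows(
  dp=[
    [0, 0, 0.02],
    [0, 0, 0.03],
    [0, 0, 0.03],
  ],
  rot=[
    [0, 0, 0],
    [0, 0, 0],
    [0, 0, 0],
  ],
)

```text
clock: 3.37
eef_pos: [475.4, 351.1, 61.3]
tcp_rot: [3.141, 0.0, 2.712]
contact_force: [-0.6, -1.7, 8.0]
opening: -0.002
grasp_force: 3.6
```

Yellow has bottomed out: the force rose to 8 N at the stop. I'll lift off and go to blue.

>>> play_rows(
  dp=[
    [0, 0, -0.2],
    [0, 0, -0.5],
    [0, 0, -0.9],
    [0, 0, -1.15],
    [0, 0, -1.15],
  ],
  rot=[
    [0, 0, 0],
    [0, 0, 0],
    [0, 0, 0],
    [0, 0, 0],
    [0, 0, 0],
  ],
)

```text
clock: 3.78
eef_pos: [476.4, 351.9, 109.7]
tcp_rot: [3.138, 0.002, 2.712]
contact_force: [0.4, 0.9, -0.1]
opening: -0.002
grasp_force: 0.0
```

```bash
python3 go.py 586.5 215 105
```

```text
[476.4 351.9 109.7] [3.1382e+00 1.8000e-03 2.7118e+00] F [ 0.4   0.93 -0.13] t 3.7833 dp [-3.928 -1.965  0.119]
```

>>> play_rows(
  dp=[
    [-0.7, -0.35, 0],
    [-1.5, -0.74, 0],
    [-2.3, -1.13, 0],
    [-3.1, -1.52, 0],
    [-3.6, -1.77, 0],
  ],
  rot=[
    [0, 0, 0],
    [0, 0, 0],
    [0, 0, 0],
    [0, 0, 0],
    [0, 0, 0],
  ],
)

```text
clock: 4.2
eef_pos: [578.2, 224.2, 106.8]
tcp_rot: [-3.141, 0.001, 2.711]
contact_force: [0.6, -0.3, -0.8]
opening: -0.001
grasp_force: 0.0
```

>>> play_rows(
  dp=[
    [-0.2, -0.1, 0],
    [-0.33, -0.17, 0],
    [-0.33, -0.17, 0],
    [-0.33, -0.17, 0],
    [-0.33, -0.17, 0],
  ],
  rot=[
    [0, 0, 0],
    [0, 0, 0],
    [0, 0, 0],
    [0, 0, 0],
    [0, 0, 0],
  ],
)

```text
clock: 4.62
eef_pos: [584.9, 216.0, 106.8]
tcp_rot: [-3.141, -0.001, 2.713]
contact_force: [-0.1, 0.4, 0.3]
opening: -0.001
grasp_force: 0.0
```

```bash
python3 go.py 586.5 215 83;python3 - <<'E'
from rig import optics
import cv2,numpy as np
ims=[]
for n,(x,y) in dict(side=(240,220)).items():
    f=optics.grab_frame(n);ims.append(cv2.resize(f['color'][y-50:y+50,x-60:x+60,::-1],(720,600),interpolation=cv2.INTER_CUBIC))
cv2.imwrite('pics/a2.png',np.hstack(ims))
E
```

```text
[584.9 216.  106.8] [-3.1414e+00 -6.0000e-04  2.7128e+00] F [-0.15  0.38  0.32] t 4.6167 dp [-0.047 -0.005  0.596]
```

View pics/a2.png

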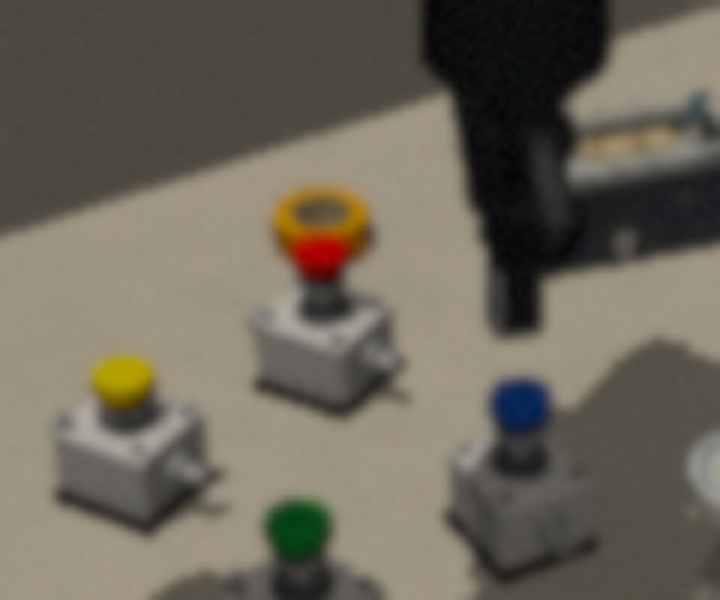

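The yellow cap now sits low on its collar at (124,380), and its block hasn't moved. The fingertips at (515,330) are directly above the blue cap at (520,400). Pressing blue.

>>> play_rows(
  dp=[
    [-0.01, 0, 0.2],
    [-0.02, 0, 0.4],
    [-0.03, 0, 0.6],
    [-0.03, 0, 0.64],
    [-0.03, 0, 0.68],
  ],
  rot=[
    [0, 0, 0],
    [0, 0, 0],
    [0, 0, 0],
    [0, 0, 0],
    [0, 0, 0],
  ],
)

```text
clock: 5.08
eef_pos: [586.3, 214.4, 78.7]
tcp_rot: [-3.14, -0.001, 2.712]
contact_force: [-0.1, -0.0, 0.4]
opening: -0.001
grasp_force: 0.0
```

>>> play_rows(
  dp=[
    [0, 0, 0.05],
    [0, 0, 0.1],
    [0, 0, 0.15],
    [0, 0, 0.2],
    [0, 0, 0.25],
  ],
  rot=[
    [0, 0, 0],
    [0, 0, 0],
    [0, 0, 0],
    [0, 0, 0],
    [0, 0, 0],
  ],
)

```text
clock: 5.5
eef_pos: [587.0, 214.5, 69.9]
tcp_rot: [3.141, 0.0, 2.712]
contact_force: [-1.7, -0.6, 2.2]
opening: 0.002
grasp_force: 1.3
```

>>> play_rows(
  dp=[
    [0, 0, 0.03],
    [0, 0, 0.06],
    [0, 0, 0.09],
    [0, 0, 0.09],
  ],
  rot=[
    [0, 0, 0],
    [0, 0, 0],
    [0, 0, 0],
    [0, 0, 0],
  ],
)

```text
clock: 5.83
eef_pos: [587.0, 214.5, 66.1]
tcp_rot: [3.141, 0.0, 2.712]
contact_force: [-0.2, 0.2, 3.1]
opening: -0.001
grasp_force: 1.2
```

>>> play_rows(
  dp=[
    [0, 0, 0.03],
    [0, 0, 0.06],
    [0, 0, 0.08],
    [0, 0, 0.08],
  ],
  rot=[
    [0, 0, 0],
    [0, 0, 0],
    [0, 0, 0],
    [0, 0, 0],
  ],
)

```text
clock: 6.17
eef_pos: [587.0, 214.5, 63.0]
tcp_rot: [3.141, 0.0, 2.712]
contact_force: [-0.5, -0.3, 4.4]
opening: -0.004
grasp_force: 2.0
```

>>> play_rows(
  dp=[
    [0, 0, 0.02],
    [0, 0, 0.04],
    [0, 0, 0.04],
  ],
  rot=[
    [0, 0, 0],
    [0, 0, 0],
    [0, 0, 0],
  ],
)

```text
clock: 6.42
eef_pos: [587.0, 214.5, 61.6]
tcp_rot: [3.141, 0.0, 2.712]
contact_force: [-0.9, -1.4, 6.2]
opening: -0.002
grasp_force: 3.4
```

>>> play_rows(
  dp=[
    [0, 0, -0.2],
    [0, 0, -0.5],
    [0, 0, -0.9],
    [0, 0, -1.15],
    [0, 0, -1.15],
  ],
  rot=[
    [0, 0, 0],
    [0, 0, 0],
    [0, 0, 0],
    [0, 0, 0],
    [0, 0, 0],
  ],
)

```text
clock: 6.83
eef_pos: [588.4, 215.0, 110.3]
tcp_rot: [3.139, 0.003, 2.712]
contact_force: [0.7, 0.2, 0.4]
opening: -0.002
grasp_force: 0.0
```

>>> play_rows(
  dp=[
    [0.3, 0.7, 0],
    [0.6, 1.4, 0],
    [0.9, 2.1, 0],
    [1.2, 2.8, 0],
    [1.4, 3.2, 0],
  ],
  rot=[
    [0, 0, 0],
    [0, 0, 0],
    [0, 0, 0],
    [0, 0, 0],
    [0, 0, 0],
  ],
)

```text
clock: 7.25
eef_pos: [589.2, 356.9, 107.2]
tcp_rot: [3.141, -0.0, 2.713]
contact_force: [0.1, 0.8, -0.1]
opening: 0.004
grasp_force: 0.0
```

>>> play_rows(
  dp=[
    [0.03, 0.1, 0],
    [0.05, 0.19, 0],
    [0.05, 0.19, 0],
    [0.05, 0.19, 0],
    [0.05, 0.19, 0],
  ],
  rot=[
    [0, 0, 0],
    [0, 0, 0],
    [0, 0, 0],
    [0, 0, 0],
    [0, 0, 0],
  ],
)

```text
clock: 7.67
eef_pos: [590.8, 360.5, 107.3]
tcp_rot: [-3.141, -0.0, 2.711]
contact_force: [-0.8, -0.8, -0.5]
opening: -0.0
grasp_force: 0.0
```

```bash
python3 go.py 590.5 362 80;python3 - <<'E'
from rig import optics
import cv2,numpy as np
ims=[]
for n,(x,y) in dict(side=(240,220)).items():
    f=optics.grab_frame(n);ims.append(cv2.resize(f['color'][y-50:y+50,x-60:x+60,::-1],(720,600),interpolation=cv2.INTER_CUBIC))
cv2.imwrite('pics/a3.png',np.hstack(ims))
E
```

```text
[590.8 360.5 107.3] [-3.1409e+00 -1.0000e-04  2.7107e+00] F [-0.75 -0.83 -0.51] t 7.6667 dp [0.022 0.032 0.683]
```

View pics/a3.png

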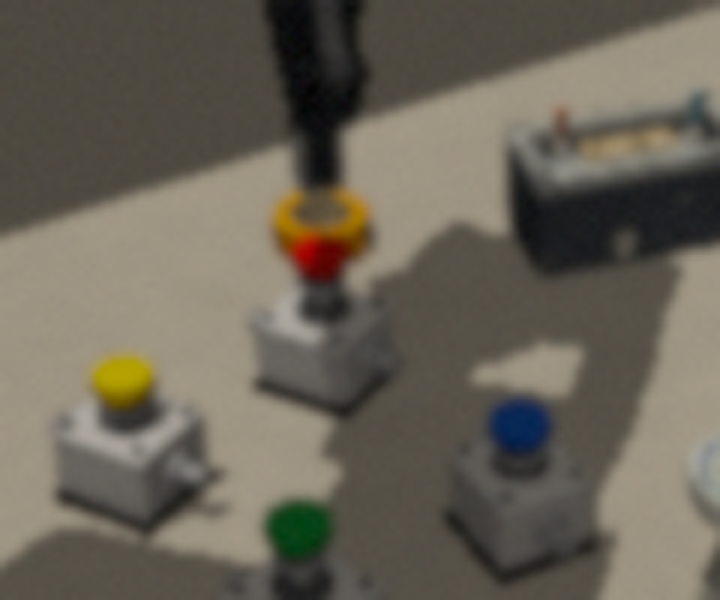

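Blue is down, with its cap now at (520,425), and its block hasn't moved. The fingertips at (318,185) are above the red cap at (320,255). Pressing red.

>>> play_rows(
  dp=[
    [0, 0, 0.2],
    [0, 0, 0.4],
    [0, 0, 0.6],
    [0, 0, 0.64],
    [0, 0, 0.68],
  ],
  rot=[
    [0, 0, 0],
    [0, 0, 0],
    [0, 0, 0],
    [0, 0, 0],
    [0, 0, 0],
  ],
)

```text
clock: 8.13
eef_pos: [590.1, 361.5, 79.0]
tcp_rot: [-3.14, -0.001, 2.712]
contact_force: [0.4, -0.8, -0.7]
opening: -0.001
grasp_force: 0.0
```

>>> play_rows(
  dp=[
    [0, 0, 0.05],
    [0, 0, 0.1],
    [0, 0, 0.15],
    [0, 0, 0.2],
    [0, 0, 0.25],
  ],
  rot=[
    [0, 0, 0],
    [0, 0, 0],
    [0, 0, 0],
    [0, 0, 0],
    [0, 0, 0],
  ],
)

```text
clock: 8.55
eef_pos: [590.8, 362.0, 70.5]
tcp_rot: [3.141, 0.0, 2.712]
contact_force: [0.2, -0.3, 2.6]
opening: -0.003
grasp_force: 1.3
```

>>> play_rows(
  dp=[
    [0, 0, 0.04],
    [0, 0, 0.08],
    [0, 0, 0.12],
    [0, 0, 0.15],
    [0, 0, 0.15],
  ],
  rot=[
    [0, 0, 0],
    [0, 0, 0],
    [0, 0, 0],
    [0, 0, 0],
    [0, 0, 0],
  ],
)

```text
clock: 8.97
eef_pos: [590.8, 362.0, 64.0]
tcp_rot: [3.141, 0.0, 2.712]
contact_force: [-0.7, 0.7, 1.2]
opening: -0.0
grasp_force: 1.1
```

>>> play_rows(
  dp=[
    [0, 0, 0.02],
    [0, 0, 0.04],
    [0, 0, 0.04],
  ],
  rot=[
    [0, 0, 0],
    [0, 0, 0],
    [0, 0, 0],
  ],
)

```text
clock: 9.22
eef_pos: [590.9, 362.0, 62.8]
tcp_rot: [3.141, 0.0, 2.712]
contact_force: [-0.2, 0.3, 4.4]
opening: 0.0
grasp_force: 2.3
```

>>> play_rows(
  dp=[
    [0, 0, 0.02],
    [0, 0, 0.04],
    [0, 0, 0.04],
  ],
  rot=[
    [0, 0, 0],
    [0, 0, 0],
    [0, 0, 0],
  ],
)

```text
clock: 9.47
eef_pos: [590.8, 362.0, 61.4]
tcp_rot: [3.141, 0.0, 2.712]
contact_force: [-0.2, -0.0, 7.7]
opening: 0.001
grasp_force: 3.6
```

>>> play_rows(
  dp=[
    [0, 0, -0.2],
    [0, 0, -0.6],
    [0, 0, -1.2],
    [0, 0, -2.0],
    [0, 0, -2.4],
  ],
  rot=[
    [0, 0, 0],
    [0, 0, 0],
    [0, 0, 0],
    [0, 0, 0],
    [0, 0, 0],
  ],
)

```text
clock: 9.88
eef_pos: [591.4, 362.2, 160.2]
tcp_rot: [3.14, 0.001, 2.712]
contact_force: [0.9, 1.1, 0.1]
opening: -0.002
grasp_force: 0.0
```

>>> play_rows(
  dp=[
    [0, 0, 0],
    [0, 0, 0],
    [0, 0, 0],
    [0, 0, 0],
  ],
  rot=[
    [0, 0, 0],
    [0, 0, 0],
    [0, 0, 0],
    [0, 0, 0],
  ],
)

```text
clock: 10.22
eef_pos: [589.7, 361.3, 155.4]
tcp_rot: [-3.139, -0.002, 2.712]
contact_force: [-0.6, 0.9, -0.2]
opening: 0.0
grasp_force: 0.0
```

Run:
```python
from rig import optics
import cv2
f=optics.grab_frame('side');x,y=240,220
cv2.imwrite('pics/a4.png',cv2.resize(f['color'][y-50:y+50,x-60:x+60,::-1],(720,600),interpolation=cv2.INTER_CUBIC))
```

```text
(no output)
```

View pics/a4.png

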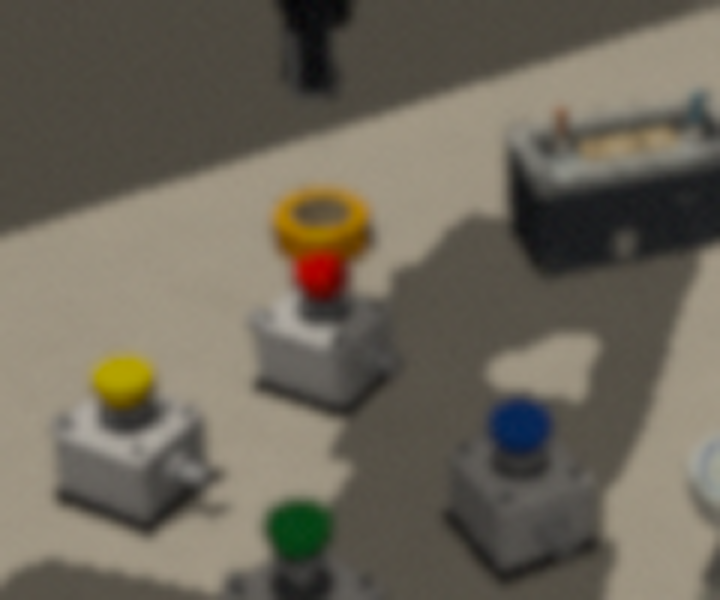

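Yellow (124,380), blue (520,425) and red (320,272) are down, and green (298,530) is still up. No valve has moved and the tool is clear of everything.

```bash
python3 -c "
from rig import r
print(r.sign_off())"
```

```text
the job is handed in; nothing more can be done
None
```

I pressed the yellow, blue and red valves fully down in that order, with at most about 8 N on any cap, left green up, and handed the job in at about 10 s; the hand-in did not return a verdict.

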